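Seat a nest-box panel in the drilling jig and hold the index knob at its third click

TASK

Push the wooden nest-box panel on the drilling jig square and flush into the corner of the two metal fences. Then grip the bar of the black index knob above the drill-guide plate and turn it clockwise (seen from above) from home to its third click, without running on towards the fourth, and finish still gripping the knob there, ready for drilling: do not let go. Leave the cup, the dropper bottle and the pencil beside the jig alone.

Things in the scene. Friction and masses are not known exactly. Their poses are not given: they have to be found in the camera images.
- jig: Fixed drilling jig: plywood board 260 x 240 x 8 mm on the table (x -125 to +135, y -120 to +120 mm in its frame). Origin on the table top; unturned, x points away from the robot, y left, z up. Two aluminium fences, 14 mm wide, tops 20 mm above the table, meet near its far right corner. A panel seated flush has its centre at (+10, -10, +17) mm.
- fence_corner (a point): Where the fences' inner faces meet: at (+60, -50) mm in the jig, 8 mm above the table (on the board's top), axes as the jig's. One inner face is the plane x = +60 mm (spans y -48 to +52), the other y = -50 mm (spans x -52 to +58).
- panel_center (a point): Centre, half-way up, of the loose wooden nest-box front panel: 100 mm along its x, 80 mm along its y, 18 mm thick, about 0.12 kg, a 33 mm round hole through its middle. It lies on the jig board (underside 8, top 26 mm above the table), away from both fences, turned up to 0.25 rad; seated, its axes are parallel to the jig's. Push it on its free side faces.
- knob_grip (a point): Grip point on the index knob's vertical axis, at (+85, -75) mm in the jig, 66 mm above the table. Black bar 46 mm long (this point's x, turning with the knob), 14 mm thick (its y), 48 to 80 mm above the table. Under it a hub of 22 mm radius, then the aluminium drill-guide plate of 62 mm radius (34 to 42 mm above the table) that overhangs the fence corner, on a 16 mm radius pillar.
- index_knob (a joint): Angle of the knob and its plate, rad: 0 = home (where it starts, give or take 0.03; end stop just behind), growing clockwise seen from above. A click each 0.393: third 1.178, fourth 1.571, six in all. Leaving a click takes up to 0.12 N m, most a quarter of the way on, nil half-way; then it pulls into the next. It stays in a click when left alone.
- door_pane (a point): A point on the lower edge of the brooder's open clear door, a fixed upright glass pane at the robot's right, not to be bumped. The pane is 6 mm thick, from 66 to 455 mm above the table, and runs from its free edge near the robot (x 0.16, y -0.15 m) to its hinge (x 0.59, y -0.47 m). The jig lies left of it; an arm that starts right of it must pass over it, tool and all.
- food_cup: Bystander: small clear cup of mash, 42 mm across, 38 mm high, standing on the table left of the jig; origin at its foot.
- dropper: Bystander: brown dropper bottle, 33 mm across, 102 mm high, standing beyond the jig; origin at its foot.
- pencil: Bystander: pencil 123 mm long, 7 mm thick, lying on the table right of the jig; origin under its middle.
Things that resemble listed ones, but are neither listed nor needed, are in the scene too. What is meant by the part that bears panel_center is not blue, and is the larger of those in its own colour.

How it is judged:
On the way:
1. the panel is square and flush in the fence corner, with the knob still at home (x of panel_center in the frame of jig between 0.0075 and 0.0125 m and y of panel_center in the frame of jig between -0.0125 and -0.0075 m and z of panel_center in the frame of jig between 0.013 and 0.021 m and angle between the x axis of panel_center and the x axis of jig, either way round below 0.035 rad and value of joint index_knob below 0.2 rad), for 0.2 s.
At the end, for the whole second after the job is handed in: The panel lies flush on the board within 2.5 mm of both fences and square within 0.035 rad; the knob rests at its third click (1.178 rad, within 0.12), and the fingers still grip its bar (more than 3 N on it, the grasp point within 35 mm of the bar's grip point) (x of panel_center in the frame of jig between 0.0075 and 0.0125 m and y of panel_center in the frame of jig between -0.0125 and -0.0075 m and z of panel_center in the frame of jig between 0.013 and 0.021 m and angle between the x axis of panel_center and the x axis of jig, either way round below 0.035 rad and value of joint index_knob between 1.0581 and 1.2981 rad and velocity of joint index_knob between -0.1 and 0.1 rad/s and contact force between the fingers and index_knob above 3 N and distance between the grasp point and knob_grip below 0.035 m); the arm keeps its last pose, push and grip.
It fails at once if the knob is turned away from home before the panel is flush in the corner (within 5 mm) (value of joint index_knob above 0.25 rad and not (x of panel_center in the frame of jig between 0.005 and 0.015 m and y of panel_center in the frame of jig between -0.015 and -0.005 m and z of panel_center in the frame of jig between 0.013 and 0.021 m and angle between the x axis of panel_center and the x axis of jig, either way round below 0.07 rad)).
It fails at once if the knob overruns the third click by more than half a click (value of joint index_knob above 1.37445 rad).
It fails at once if a bystander is moved by more than 25 mm (distance of any of food_cup, dropper, pencil from where it was at the start of the episode above 0.025 m).
It also fails if it takes over 72 s, if anything falls off the work surface, if the arm or the gripper's body presses on something with over 40 N, if the wrist force passes 120 N, or if a joint passes its speed limit or range.

ROBOT

A 6-joint arm with a two-finger parallel gripper is mounted at the origin on a cart in front of the work surface, level with it; the furniture and walls round the work are solid. World frame = base frame: x ahead of the robot, y to its left, z up, the work surface at z = 0. Lengths are in m, angles in rad, forces in N, time in s.
With the tool pointing down it reaches from about 0.3 to 0.775 m from the base axis. Payload 14.6 kg.
Tool frame: the origin (TCP) lies midway between the tips of the shut fingers; the grasp point (between the pads) lies 19 mm behind it (ctrl.pinch_z is the distance from the TCP to the grasp point, in m); z points along the fingers, y is the line along which they close (so a half turn about z gives the same grasp; the last joint's range is limited). The gripper opens to 94 mm and grips with 3 to 60 N. Pads are 16 mm wide; open, the fingers measure 119 mm over their backs; the gripper's body (75 mm by 177 mm) begins 78 mm behind the grasp point.
Start: joints at [-1.223, 0.3, 1.521, -0, 1.321, -0.067], TCP at [0.222, -0.503, 0.205] pointing down, gripper open.
Joint ranges: [-3.03, 3.03], [-0.79, 2.21], [0.23, 2.52], [-1.04, 4.18], [0, 3.07], [-2.55, 2.55]. Speed limits (rad/s): [2.22, 2.22, 2.57, 3.14, 3.14, 3.14].

INTERFACE

Orientations are given as [roll, pitch, yaw] about the fixed x, y, z axes, in that order (R = Rz(yaw) Ry(pitch) Rx(roll)).
In Python, from station import ctrl gives the robot as it stands.
- The arm moves only by the tool jog_arm, never from a script. Its argument "motion" is a list of rows, each a list of 7 numbers: the shift along the tool's x, y, z in m, then the turn, a rotation vector about the tool's x, y, z in rad, then the opening, from -1 (shut) to 1 (fully open). In form: [[tx, ty, tz, rx, ry, rz, gripper], ...]. A call has 1 to 5 rows; each row shifts and turns the commanded pose from where the row before left it, along the tool's axes as they then stand; what a row does not reach is not made up. A row lasts 1/10 s, in which the tool goes at most 50 mm and 8.59 degrees, less where a joint would pass 70% of its speed; a pose out of reach is approached as far as the arm can. A call is refused whole if a number of a shift passes 0.05 or a number of a turn 0.15, either way. A call with a gripper value outside its range is refused whole. The fingers move at their own pace and stop on an object; "squeeze" is the grip in N (left out, the last holds). Time passes only in rows, so rows that do not move let the fingers close. It gives the time, the measured TCP pose, the force, the opening and the grip force at its end, in the units of the state.
- ctrl.get_obs(): the state, without advancing time (a new reading comes with each control period).
- ctrl.camera(name): name is "side" or "top" or "wrist"; returns the picture (420x560x3 uint8, red, green, blue); there is no depth.
- ctrl.camera_model(name): a dict with "intrinsics" (3x3 intrinsics, pixels), "rvec" (rotation vector, rad) and "tvec" (3), from world to camera coordinates, as OpenCV has them. Camera axes: x right, y down, z forward; pixel columns grow to the right and rows downward; lengths in m; the calibration is good to about 2 mm. The wrist camera is an equidistant fisheye: a pixel r from the principal point sees the ray r / f radians off the axis. A picture is of the moment at which its call begins: read the wrist's pose just before it. camera_model takes no time and is no camera call; for the wrist camera it gives the pose at the moment of the call.
- ctrl.hand_in(): hands the job in; it is judged then, once.
The state is a dict: "time_s": time; "qpos": joint angles; "joint_vel": joint speeds; "tau": joint torques, N m; "ee_pos": TCP position; "eef_rot": TCP orientation; "force": force on the tool from outside, world axes, zero at the start; "moment": the same for the moment, N m; "grip_width": finger opening in m; "grip_force": force on a finger pad.
Only numpy, scipy, OpenCV 4.12 (cv2) and the standard library are available. Lean on these libraries where they do the work, as an engineer would, in place of code of your own. Each camera call takes 0.05 s, during which the arm holds its last target. There are 200 camera calls.

## Working session

There is one attempt and no reset: what is moved stays moved. The work goes in short steps, Python scripts to look and compute and a tool call to move; the robot and the scene stay as the last step left them, time stands still between calls to the robot, and variables do not carry over. Pictures are saved under pics/ and viewed, at most 10 in all, crops included, and the job is handed in when it is done.

Besides the shell and the picture viewer there is one more tool, called after "Emit:" as name(argument=value, ...), one argument or row to a line, values as JSON. jog_arm: Moves the arm, as the interface text tells. Its arguments: {"type":"object","properties":{"motion":{"type":"array"},"squeeze":{"type":"number"}},"required":["motion"]}

```bash
ls; mkdir -p pics; python3 - <<'E'
from station import ctrl
import cv2, numpy as np
o=ctrl.get_obs(); print(o)
for n in ("top","side"):
    im=ctrl.camera(n); cv2.imwrite(f"pics/{n}0.png",im[:,:,::-1])
    m=ctrl.camera_model(n); print(n,m)
E
```

```text
pics
{'time_s': 0.0, 'qpos': array([-1.22259170e+00,  3.00461661e-01,  1.52160719e+00, -1.27546973e-05,
        1.32069322e+00, -6.66135350e-02]), 'joint_vel': array([ 0.00041423, -0.00109569,  0.00025836, -0.0009211 ,  0.00031151,
       -0.00145166]), 'tau': array([-3.89761717e-04, -5.31810451e+01, -3.52739954e+01,  7.07970886e-02,
        2.44578416e-02, -1.01313901e-04]), 'ee_pos': array([ 0.22155722, -0.50310321,  0.20488047]), 'eef_rot': array([-3.14042501e+00, -6.55142782e-05,  4.14821292e-01]), 'force': array([0.38397089, 0.2833244 , 0.31640435]), 'moment': array([-0.00931047,  0.02724307, -0.02145057]), 'grip_force': 0.0, 'grip_width': 0.09425218569599983}
top {'intrinsics': array([[413.3707574 ,   0.        , 279.91179679],
       [  0.        , 413.3707574 , 214.40986807],
       [  0.        ,   0.        ,   1.        ]]), 'rvec': array([ 2.20472632, -1.98485993,  0.21615467]), 'tvec': array([-0.03261777,  0.62100265,  1.24184922])}
side {'intrinsics': array([[381.87809573,   0.        , 275.56638854],
       [  0.        , 381.87809573, 207.37644801],
       [  0.        ,   0.        ,   1.        ]]), 'rvec': array([ 0.77880795, -2.50777539,  1.1835394 ]), 'tvec': array([0.51057063, 0.2583188 , 0.82786266])}
```

View pics/top0.png

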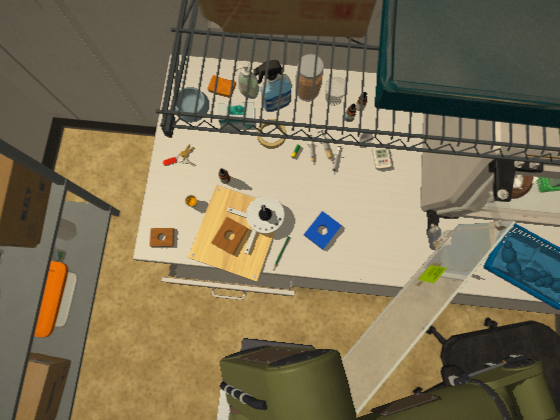

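View pics/side0.png

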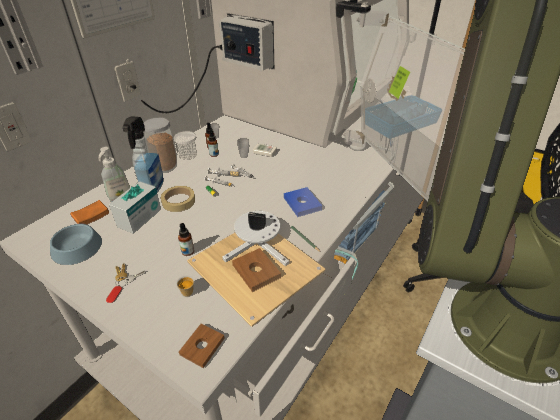

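Candidates for the panel in the top view are the brown one on the jig (231,236), a smaller brown one left on the table (162,237), and a blue one (323,230). The one on the jig fits: it is not blue and it is the larger of the two brown ones. The dropper is at (224,176), the cup at (191,201) and the pencil at (282,252). I'll confirm with an enlarged crop.

```bash
cat > h.py <<'E'
import cv2, numpy as np
from station import ctrl
def RT(m): return cv2.Rodrigues(np.array(m["rvec"]))[0], np.array(m["tvec"]).ravel()
def ray(m,uv,fish=False):
    K=np.array(m["intrinsics"]); R,t=RT(m)
    uv=np.atleast_2d(np.array(uv,float)); x=(uv-K[:2,2])/[K[0,0],K[1,1]]
    if fish:
        r=np.linalg.norm(x,axis=1,keepdims=True); d=np.hstack([x/np.maximum(r,1e-9)*np.sin(r),np.cos(r)])
    else: d=np.hstack([x,np.ones((len(x),1))])
    return -R.T@t, d@R
def plane(m,uv,z,fish=False):
    c,d=ray(m,uv,fish); return c+d*((z-c[2])/d[:,2:3])
def proj(m,P,fish=False):
    K=np.array(m["intrinsics"]); R,t=RT(m); p=np.atleast_2d(P)@R.T+t
    if fish:
        n=np.linalg.norm(p[:,:2],axis=1,keepdims=True); th=np.arctan2(n,p[:,2:3]); x=p[:,:2]/np.maximum(n,1e-9)*th
    else: x=p[:,:2]/p[:,2:3]
    return x*[K[0,0],K[1,1]]+K[:2,2]
E
python3 - <<'E'
import cv2,numpy as np
t=cv2.imread("pics/top0.png")[160:290,130:350]; s=cv2.imread("pics/side0.png")[200:370,170:340]
t=cv2.resize(t,None,fx=3.5,fy=3.5,interpolation=cv2.INTER_CUBIC); 
cv2.imwrite("pics/tc.png",t)
from h import *
m=ctrl.camera_model("top"); print(plane(m,[[216,186],[192,250],[262,278],[231,236],[265,214],[162,237],[323,230],[224,176],[191,201],[282,252]],0.008).round(3))
E
```

```text
[[ 0.71   0.259  0.008]
 [ 0.486  0.307  0.008]
 [ 0.42   0.069  0.008]
 [ 0.546  0.186  0.008]
 [ 0.631  0.084  0.008]
 [ 0.519  0.412  0.008]
 [ 0.597 -0.112  0.008]
 [ 0.748  0.237  0.008]
 [ 0.649  0.335  0.008]
 [ 0.511  0.014  0.008]]
```

View pics/tc.png

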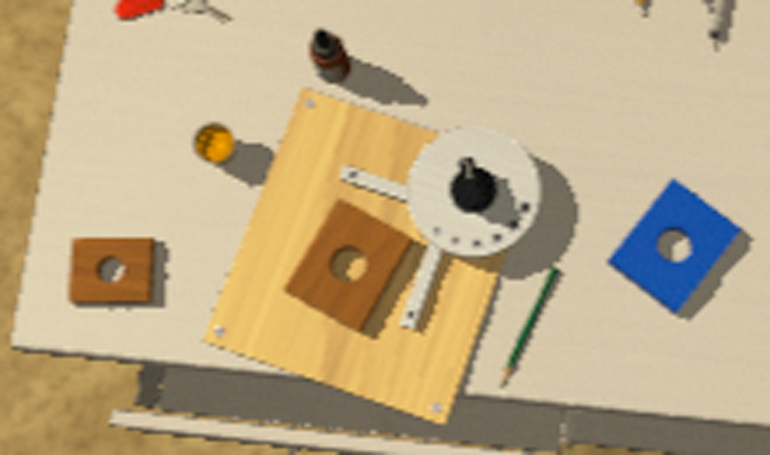

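The crop confirms it: the jig panel (crop 345,265) is bigger than the loose brown one (112,270), and the third is blue. Next I'll measure the jig and panel poses.

```bash
cat >> h.py <<'E'
def yellow(im):
    h=cv2.cvtColor(im,cv2.COLOR_RGB2HSV); return cv2.inRange(h,(14,70,140),(28,200,255))
def brown(im):
    h=cv2.cvtColor(im,cv2.COLOR_RGB2HSV); return cv2.inRange(h,(5,110,60),(15,255,200))
def blob(mask,near):
    mask=cv2.morphologyEx(mask,cv2.MORPH_OPEN,np.ones((2,2),np.uint8))
    cs=[c for c in cv2.findContours(mask,cv2.RETR_EXTERNAL,cv2.CHAIN_APPROX_NONE)[0] if cv2.contourArea(c)>150]
    return min(cs,key=lambda c:abs(cv2.pointPolygonTest(c,near,True)) if cv2.pointPolygonTest(c,near,True)<0 else 0)
def rect(P):  # world xy, mm
    r=cv2.minAreaRect((P[:,:2]*1000).astype(np.float32)); return r
E
python3 - <<'E'
from h import *
for n,nj,npan in (("top",(215,250),(222,240)),("side",(225,285),(250,280))):
    im=cv2.imread(f"pics/{n}0.png")[:,:,::-1].copy(); m=ctrl.camera_model(n)
    c=blob(yellow(im),nj)[:,0]; P=plane(m,c,.008); r=rect(P); print(n,"board",r,cv2.boxPoints(r).round(1).tolist())
    c=blob(brown(im),npan)[:,0]; P=plane(m,c,.026); r=rect(P); print(n,"panel",r,cv2.boxPoints(r).round(1).tolist())
E
```

```text
top board ((559.2186279296875, 169.65243530273438), (241.95217895507812, 260.7911376953125), 77.20687866210938) [[405.29998779296875, 80.5999984741211], [659.5999755859375, 22.799999237060547], [713.2000122070312, 258.79998779296875], [458.79998779296875, 316.5]]
top panel ((541.8326416015625, 185.6742706298828), (79.885009765625, 98.59077453613281), 67.41474914550781) [[481.0, 167.6999969482422], [572.0, 129.89999389648438], [602.7000122070312, 203.60000610351562], [511.70001220703125, 241.5]]
side board ((559.1735229492188, 176.7164306640625), (241.77236938476562, 259.0680236816406), 76.87615203857422) [[405.6000061035156, 88.4000015258789], [657.9000244140625, 29.600000381469727], [712.7999877929688, 265.0], [460.5, 323.8999938964844]]
side panel ((539.524658203125, 197.20941162109375), (86.17884826660156, 110.83497619628906), 67.0340576171875) [[471.70001220703125, 179.1999969482422], [573.7000122070312, 135.89999389648438], [607.4000244140625, 215.3000030517578], [505.29998779296875, 258.5]]
```

Emit:
jog_arm(
  motion=[
    [0,0,-0.04,0,0,0,0],
    [0,0,-0.045,0,0,0,0],
    [0,0,-0.045,0,0,0,0],
    [0,0,-0.045,0,0,0,0],
    [0,0,-0.045,0,0,0,0],
  ],
)

```text
time_s: 0.6
ee_pos: [0.2215, -0.5029, 0.4272]
eef_rot: [-3.141, -0.0, 0.415]
force: [0.6, -0.1, 0.1]
grip_width: 0.0575
grip_force: 0.0
```

Emit:
jog_arm(
  motion=[
    [0,0,-0.04,0,0,0,0],
    [0,0,-0.04,0,0,0,0],
    [0,0,-0.02,0,0,0,0],
    [0,0,0,0,0,0,0],
    [0,0,0,0,0,0,0],
  ],
)

```text
time_s: 1.1
ee_pos: [0.2217, -0.5037, 0.5241]
eef_rot: [-3.14, -0.0, 0.415]
force: [0.4, -0.1, -0.2]
grip_width: 0.0473
grip_force: 0.0
```

Emit:
jog_arm(
  motion=[
    [0.02,-0.019,0,0,0,0,0],
    [0.034,-0.032,0,0,0,0,0],
    [0.034,-0.032,0,0,0,0,0],
    [0.034,-0.032,0,0,0,0,0],
    [0.034,-0.032,0,0,0,0,0],
  ],
)

```text
time_s: 1.6
ee_pos: [0.3053, -0.3041, 0.5236]
eef_rot: [-3.139, 0.001, 0.414]
force: [0.7, -0.8, 1.5]
grip_width: 0.0471
grip_force: 0.0
```

Emit:
jog_arm(
  motion=[
    [0.034,-0.032,0,0,0,0,0],
    [0.034,-0.032,0,0,0,0,0],
    [0.034,-0.032,0,0,0,0,0],
    [0.034,-0.032,0,0,0,0,0],
    [0.034,-0.032,0,0,0,0,0],
  ],
)

```text
time_s: 2.1
ee_pos: [0.3964, -0.089, 0.5238]
eef_rot: [-3.14, 0.002, 0.415]
force: [1.7, -0.1, -0.6]
grip_width: 0.0474
grip_force: 0.0
```

Emit:
jog_arm(
  motion=[
    [0.034,-0.032,0,0,0,0,0],
    [0.034,-0.032,0,0,0,0,0],
    [0.034,-0.032,0,0,0,0,0],
    [0.034,-0.032,0,0,0,0,0],
    [0.034,-0.032,0,0,0,0,0],
  ],
)

```text
time_s: 2.6
ee_pos: [0.4876, 0.126, 0.5237]
eef_rot: [-3.141, 0.002, 0.415]
force: [0.3, -1.5, -0.5]
grip_width: 0.0471
grip_force: 0.0
```

Emit:
jog_arm(
  motion=[
    [0,0,0,0,0,0.13,0],
    [0,0,0,0,0,0.13,0],
    [0,0,0,0,0,0.13,0],
    [0,0,0,0,0,0.13,0],
    [0,0,0,0,0,0.12,0],
  ],
)

```text
time_s: 3.1
ee_pos: [0.4874, 0.124, 0.5236]
eef_rot: [3.141, 0.003, -0.23]
force: [-0.6, -0.0, 0.6]
grip_width: 0.0469
grip_force: 0.0
```

Emit:
jog_arm(
  motion=[
    [0,0,0.04,0,0,0,0],
    [0,0,0.045,0,0,0,0],
    [0,0,0.045,0,0,0,0],
    [0,0,0.045,0,0,0,0],
    [0,0,0.045,0,0,0,0],
  ],
)

```text
time_s: 3.6
ee_pos: [0.486, 0.1237, 0.3019]
eef_rot: [3.141, 0.002, -0.225]
force: [1.9, 0.3, -0.0]
grip_width: 0.047
grip_force: 0.0
```

Emit:
jog_arm(
  motion=[
    [0,0,0,0,0,0,0],
    [0,0,0,0,0,0,0],
  ],
)

```text
time_s: 3.8
ee_pos: [0.4871, 0.1239, 0.306]
eef_rot: [3.141, 0.001, -0.225]
force: [-0.0, 0.2, 0.2]
grip_width: 0.0468
grip_force: 0.0
```

```bash
cat >> h.py <<'E'
def snap(n,name):
    m=ctrl.camera_model(n); im=ctrl.camera(n); cv2.imwrite(f"pics/{name}.png",im[:,:,::-1]); np.savez(f"pics/{name}.npz",**m); return m,im
E
python3 - <<'E'
from h import *
m,im=snap("wrist","w1"); print(m,ctrl.get_obs()["ee_pos"])
for n,z,k in(("board",.008,yellow),("panel",.026,brown)):
    c=blob(k(im),tuple(map(float,proj(m,[.5,.18,z] if n=="panel" else [.47,.25,z],True)[0])))[:,0]; print(n,len(c),rect(plane(m,c,z,True)),cv2.boxPoints(rect(plane(m,c,z,True))).round(1).tolist())
E
```

```text
{'intrinsics': array([[325.1922621 ,   0.        , 278.94070174],
       [  0.        , 325.1922621 , 203.86536628],
       [  0.        ,   0.        ,   1.        ]]), 'rvec': array([-1.83480491,  2.30452285,  0.33056689]), 'tvec': array([0.230336  , 0.37190027, 0.61541139])} [0.4877268  0.12400368 0.30731605]
board 1281 ((560.8302612304688, 173.73031616210938), (239.21458435058594, 265.123046875), 77.19721221923828) [[405.1000061035156, 86.5], [663.5999755859375, 27.700000762939453], [716.5999755859375, 261.0], [458.1000061035156, 319.70001220703125]]
panel 287 ((546.6170043945312, 189.49679565429688), (80.90998840332031, 99.4170913696289), 67.54151916503906) [[485.20001220703125, 171.10000610351562], [577.0999755859375, 133.10000610351562], [608.0, 207.89999389648438], [516.0999755859375, 245.89999389648438]]
```

View pics/w1.png

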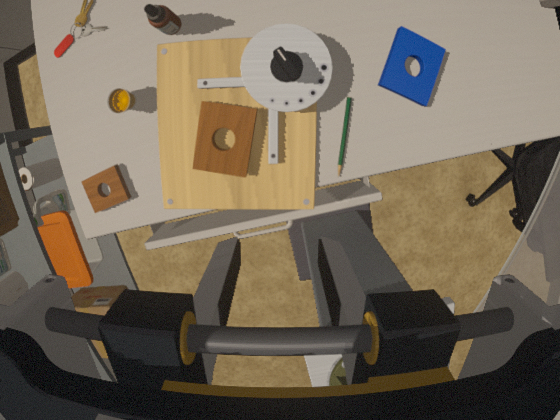

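The wrist view shows the panel at (224,139), the knob at (286,62), and the fences at (220,83) and (273,135). Next I'll go behind the panel's near face, with the tool yaw matching the jig (about -0.225).

Emit:
jog_arm(
  motion=[
    [-0.016,-0.038,0,0,0,0,0],
    [-0.016,-0.038,0,0,0,0,0],
    [0,0,0.045,0,0,0,0],
    [0,0,0.045,0,0,0,0],
    [0,0,0.045,0,0,0,0],
  ],
)

```text
time_s: 4.35
ee_pos: [0.4742, 0.2059, 0.1715]
eef_rot: [-3.139, -0.004, -0.224]
force: [0.3, -0.6, -0.8]
grip_width: 0.0466
grip_force: 0.0
```

Emit:
jog_arm(
  motion=[
    [0,0,0.045,0,0,0,0],
    [0,0,0.04,0,0,0,0],
    [0,0,0.03,0,0,0,0],
    [0,0,0,0,0,0,0],
    [0,0,0,0,0,0,0],
  ],
)

```text
time_s: 4.85
ee_pos: [0.4746, 0.2057, 0.0576]
eef_rot: [-3.14, -0.002, -0.225]
force: [0.2, 0.7, 1.1]
grip_width: 0.0469
grip_force: 0.0
```

Emit:
jog_arm(
  motion=[
    [0,0,0.02,0,0,0,0],
    [0,0,0.015,0,0,0,0],
    [0,0,0.007,0,0,0,0],
    [0,0,0,0,0,0,0],
  ],
)

```text
time_s: 5.25
ee_pos: [0.474, 0.2055, 0.0147]
eef_rot: [-3.141, -0.001, -0.225]
force: [0.2, -0.4, -0.1]
grip_width: 0.0468
grip_force: 0.0
```

Emit:
jog_arm(
  motion=[
    [0.005,0,0,0,0,0,0],
    [0.005,0,0,0,0,0,0],
    [0.005,0,0,0,0,0,0],
    [0.004,0,0,0,0,0,0],
    [0.004,0,0,0,0,0,0],
  ],
)

```text
time_s: 5.75
ee_pos: [0.496, 0.1999, 0.0135]
eef_rot: [3.142, 0.0, -0.225]
force: [-0.5, 0.5, 1.5]
grip_width: 0.047
grip_force: 0.6
```

Emit:
jog_arm(
  motion=[
    [0.004,0,0,0,0,0,0],
    [0.003,0,0,0,0,0,0],
    [0,0,0,0,0,0,0],
  ],
)

```text
time_s: 6.05
ee_pos: [0.5028, 0.1984, 0.0134]
eef_rot: [-3.141, -0.0, -0.225]
force: [-0.2, -0.0, 0.8]
grip_width: 0.047
grip_force: 0.0
```

```bash
python3 - <<'E'
from h import *
m,im=snap("wrist","w2")
a=cv2.resize(im[150:420,100:460],(720,540),interpolation=cv2.INTER_CUBIC); cv2.imwrite("pics/w2c.png",im[:,:,::-1])
E
```

```text
(no output)
```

View pics/w2c.png

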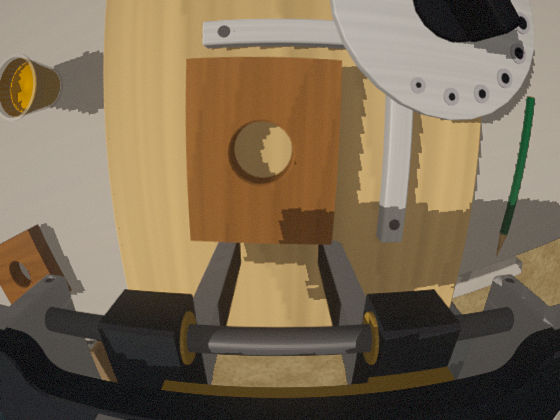

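The panel is square against both fingers (fingertip contacts at (228,243) and (330,243)), with a small gap left to the far fence at y≈45 px. I'll push on until contact.

Emit:
jog_arm(
  motion=[
    [0.002,0,0,0,0,0,0],
    [0.002,0,0,0,0,0,0],
    [0.001,0,0,0,0,0,0],
    [0,0,0,0,0,0,0],
  ],
)

```text
time_s: 6.5
ee_pos: [0.5074, 0.1974, 0.0135]
eef_rot: [-3.141, -0.0, -0.225]
force: [0.3, 0.1, 0.4]
grip_width: 0.0468
grip_force: 0.0
```

Emit:
jog_arm(
  motion=[
    [0.001,0,0,0,0,0,0],
    [0.001,0,0,0,0,0,0],
    [0,0,0,0,0,0,0],
  ],
)

```text
time_s: 6.8
ee_pos: [0.5094, 0.1969, 0.0135]
eef_rot: [-3.142, -0.0, -0.225]
force: [0.5, -0.1, -0.5]
grip_width: 0.0468
grip_force: 0.0
```

Emit:
jog_arm(
  motion=[
    [0.001,0,0,0,0,0,0],
    [0.001,0,0,0,0,0,0],
    [0,0,0,0,0,0,0],
  ],
)

```text
time_s: 7.1
ee_pos: [0.5113, 0.1964, 0.0135]
eef_rot: [-3.142, -0.0, -0.225]
force: [0.6, 0.0, -0.2]
grip_width: 0.0469
grip_force: 0.0
```

Emit:
jog_arm(
  motion=[
    [0.001,0,0,0,0,0,0],
    [0.001,0,0,0,0,0,0],
    [0,0,0,0,0,0,0],
  ],
)

```text
time_s: 7.4
ee_pos: [0.5125, 0.1961, 0.0134]
eef_rot: [3.141, 0.002, -0.225]
force: [-6.5, 0.8, 4.0]
grip_width: 0.0465
grip_force: 3.2
```

Contact with the fence (about -6.5 N). I'll back off, rise, turn 90° and look.

Emit:
jog_arm(
  motion=[
    [-0.01,0,0,0,0,0,0],
    [-0.02,0,0,0,0,0,0],
    [0,0,-0.045,0,0,0,0],
    [0,0,-0.045,0,0,0,0],
    [0,0,-0.01,0,0,0,0],
  ],
)

```text
time_s: 7.9
ee_pos: [0.4853, 0.2035, 0.1181]
eef_rot: [-3.138, -0.006, -0.225]
force: [0.9, 0.3, 0.2]
grip_width: 0.0467
grip_force: 0.0
```

Emit:
jog_arm(
  motion=[
    [0,-0.04,0,0,0,-0.14,0],
    [0,0,0,0,0,-0.14,0],
    [0,0,0,0,0,-0.14,0],
    [0,0,0,0,0,-0.14,0],
    [0,0,0,0,0,-0.14,0],
  ],
)

```text
time_s: 8.4
ee_pos: [0.4923, 0.2417, 0.1128]
eef_rot: [3.141, 0.0, 0.481]
force: [-0.5, 0.4, -0.1]
grip_width: 0.0472
grip_force: 0.0
```

Emit:
jog_arm(
  motion=[
    [0,0,0,0,0,-0.14,0],
    [0,0,0,0,0,-0.14,0],
    [0,0,0,0,0,-0.14,0],
    [0,0,0,0,0,-0.14,0],
    [0,0,0,0,0,-0.14,0],
  ],
)

```text
time_s: 8.9
ee_pos: [0.4924, 0.2416, 0.1128]
eef_rot: [-3.141, 0.0, 1.181]
force: [-0.0, -0.1, -0.5]
grip_width: 0.0472
grip_force: 0.0
```

Emit:
jog_arm(
  motion=[
    [0,0,0,0,0,-0.14,0],
    [0,0,0,0,0,-0.03,0],
    [0,0,0,0,0,0,0],
  ],
)

```text
time_s: 9.2
ee_pos: [0.4925, 0.2417, 0.1131]
eef_rot: [-3.141, 0.0, 1.342]
force: [0.7, -0.1, 0.2]
grip_width: 0.0468
grip_force: 0.0
```

```bash
python3 - <<'E'
from h import *
o=ctrl.get_obs(); print(o["ee_pos"],o["eef_rot"],o["qpos"][5])
for n,npan in (("top",(228,232)),("wrist",None)):
    m,im=snap(n,n+"3"); f=n=="wrist"
    R,t=RT(m); print(n,"cam",-R.T@t)
    near=npan or tuple(map(float,proj(m,[.55,.20,.026],True)[0]))
    c=blob(brown(im),near)[:,0]; r=rect(plane(m,c,.026,f)); print(len(c),near,r)
E
```

```text
[0.49253828 0.24167727 0.11308745] [-3.14136036e+00  2.46277554e-04  1.34248539e+00] 0.6177764129815677
top cam [ 0.33522779 -0.00285686  1.34778035]
98 (228, 232) ((567.9453125, 187.94847106933594), (82.51665496826172, 98.67642974853516), 77.57857513427734)
wrist cam [0.51195684 0.32221135 0.29315351]
431 (350.55971827384315, 237.73257734162365) ((574.0233154296875, 193.82968139648438), (84.70022583007812, 102.28238677978516), 77.16633605957031)
```

Emit:
jog_arm(
  motion=[
    [0.01,0.042,0,0,0,-0.003,0],
    [0.02,0.043,0,0,0,0,0],
    [0,0,0.04,0,0,0,0],
    [0,0,0.02,0,0,0,0],
    [0,0,0,0,0,0,0],
  ],
)

```text
time_s: 9.8
ee_pos: [0.5808, 0.2514, 0.05]
eef_rot: [-3.137, 0.003, 1.346]
force: [-0.8, -0.4, 0.9]
grip_width: 0.0474
grip_force: 0.0
```

```bash
python3 - <<'E'
from h import *
m,im=snap("wrist","w4")
E
```

```text
(no output)
```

View pics/w4.png

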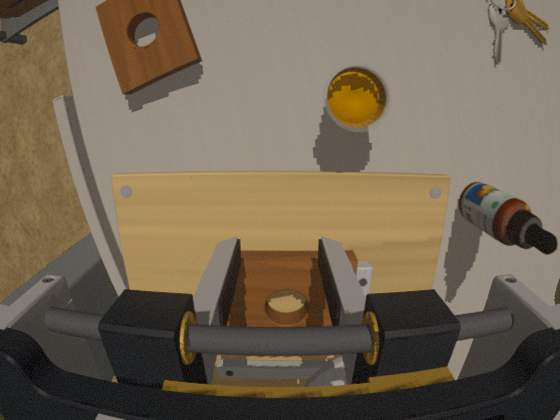

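```bash
python3 - <<'E'
from h import *
m=dict(np.load("pics/w4.npz")); e=np.array([.5808,.2514])
P=plane(m,[[250,250],[320,252]],.026,True); print(P)
J=np.array([.554,.1747]);a=-.225;R=np.array([[np.cos(a),-np.sin(a)],[np.sin(a),np.cos(a)]])
print((P[:,:2]-J)@R,(e-J)@R, proj(m,[*e,.05],True))
E
```

```text
[[0.55961401 0.2456454  0.026     ]
 [0.60641456 0.23329642 0.026     ]]
[[-0.01035587  0.07040968]
 [ 0.03802017  0.06881347]] [0.00901222 0.08074596] [[277.8333175  251.17497566]]
```

Emit:
jog_arm(
  motion=[
    [0.01,0,0,0,0,0,0],
    [0,0,0.02,0,0,0,0],
    [0,0,0.012,0,0,0,0],
    [0,0,0.004,0,0,0,0],
    [0,0,0,0,0,0,0],
  ],
)

```text
time_s: 10.35
ee_pos: [0.5846, 0.2619, 0.0176]
eef_rot: [-3.142, 0.0, 1.348]
force: [0.4, 0.3, -0.0]
grip_width: 0.0471
grip_force: 0.0
```

Emit:
jog_arm(
  motion=[
    [-0.005,0,0,0,0,0,0],
    [-0.005,0,0,0,0,0,0],
    [-0.005,0,0,0,0,0,0],
    [-0.005,0,0,0,0,0,0],
    [-0.004,0,0,0,0,0,0],
  ],
)

```text
time_s: 10.85
ee_pos: [0.5793, 0.238, 0.0178]
eef_rot: [3.141, -0.001, 1.347]
force: [-0.5, 2.0, 0.7]
grip_width: 0.0468
grip_force: 1.0
```

Emit:
jog_arm(
  motion=[
    [-0.004,0,0,0,0,0,0],
    [-0.004,0,0,0,0,0,0],
    [-0.004,0,0,0,0,0,0],
    [-0.004,0,0,0,0,0,0],
    [0,0,0,0,0,0,0],
  ],
)

```text
time_s: 11.35
ee_pos: [0.5756, 0.2222, 0.0173]
eef_rot: [-3.141, 0.0, 1.347]
force: [0.4, 1.0, 0.4]
grip_width: 0.0467
grip_force: 0.0
```

Emit:
jog_arm(
  motion=[
    [-0.003,0,0,0,0,0,0],
    [-0.003,0,0,0,0,0,0],
    [-0.002,0,0,0,0,0,0],
    [-0.002,0,0,0,0,0,0],
    [0,0,0,0,0,0,0],
  ],
)

```text
time_s: 11.85
ee_pos: [0.5734, 0.2127, 0.0174]
eef_rot: [-3.141, 0.0, 1.348]
force: [0.3, -0.2, 0.9]
grip_width: 0.047
grip_force: 0.0
```

Emit:
jog_arm(
  motion=[
    [-0.001,0,0,0,0,0,0],
    [-0.001,0,0,0,0,0,0],
    [-0.001,0,0,0,0,0,0],
    [0,0,0,0,0,0,0],
  ],
)

```text
time_s: 12.25
ee_pos: [0.5735, 0.2116, 0.0181]
eef_rot: [3.14, -0.003, 1.348]
force: [2.4, 10.6, -0.8]
grip_width: 0.0472
grip_force: 5.6
```

Emit:
jog_arm(
  motion=[
    [-0.001,0,0,0,0,0,0],
    [-0.001,0,0,0,0,0,0],
    [0,0,0,0,0,0,0],
  ],
)

```text
time_s: 12.55
ee_pos: [0.5735, 0.2113, 0.0186]
eef_rot: [3.139, -0.006, 1.348]
force: [5.1, 21.3, -1.1]
grip_width: 0.0472
grip_force: 11.2
```

Firm contact (21 N). I'll back off and inspect from above.

Emit:
jog_arm(
  motion=[
    [0.005,0,0,0,0,0,0],
    [0.02,0,0,0,0,0,0],
    [0,0,-0.04,0,0,0,0],
    [0,0,-0.045,0,0,0,0],
    [0,0,-0.045,0,0,0,0],
  ],
)

```text
time_s: 13.05
ee_pos: [0.5775, 0.2324, 0.1487]
eef_rot: [-3.141, 0.001, 1.348]
force: [0.2, 0.3, 0.3]
grip_width: 0.0469
grip_force: 0.0
```

Emit:
jog_arm(
  motion=[
    [0,-0.03,-0.03,0,0,0.14,0],
    [0,-0.03,-0.03,0,0,0.14,0],
    [0,-0.03,0,0,0,0.14,0],
    [0,-0.03,0,0,0,0.14,0],
    [0,0,0,0,0,0.14,0],
  ],
)

```text
time_s: 13.55
ee_pos: [0.4682, 0.2837, 0.208]
eef_rot: [-3.142, -0.0, 0.644]
force: [0.6, -0.8, -0.4]
grip_width: 0.0471
grip_force: 0.0
```

Emit:
jog_arm(
  motion=[
    [0,0,0,0,0,0.14,0],
    [0,0,0,0,0,0.14,0],
    [0,0,0,0,0,0.14,0],
    [0,0,0,0,0,0.14,0],
    [0,0,0,0,0,0.14,0],
  ],
)

```text
time_s: 14.05
ee_pos: [0.4703, 0.2821, 0.2074]
eef_rot: [3.141, 0.0, -0.058]
force: [0.4, -0.1, -0.4]
grip_width: 0.0467
grip_force: 0.0
```

Emit:
jog_arm(
  motion=[
    [0,0,0,0,0,0.14,0],
    [0,0,0,0,0,0.03,0],
    [0,0,0,0,0,0,0],
  ],
)

```text
time_s: 14.35
ee_pos: [0.4703, 0.2821, 0.2074]
eef_rot: [3.141, 0.0, -0.223]
force: [0.2, -0.2, 0.2]
grip_width: 0.0469
grip_force: 0.0
```

```bash
python3 - <<'E'
from h import *
o=ctrl.get_obs(); print(o["ee_pos"],o["eef_rot"],o["qpos"])
m,im=snap("wrist","w5")
J=np.array([.554,.1747]);a=-.225;R=np.array([[np.cos(a),-np.sin(a)],[np.sin(a),np.cos(a)]])
Pc=J+R@[.02,-.02]; u,v=proj(m,[*Pc,.026],True)[0].astype(int); print(u,v,proj(m,[*(J+R@[-.02,.02]),.026],True))
c=cv2.resize(im[max(v-110,0):v+110,max(u-140,0):u+140],None,fx=2.7,fy=2.7,interpolation=cv2.INTER_CUBIC); cv2.imwrite("pics/w5c.png",c[:600,:800,::-1]); print(c.shape,max(u-140,0),max(v-110,0))
E
```

```text
[0.47029584 0.28207717 0.20739157] [ 3.14116961e+00  6.35985763e-05 -2.22565057e-01] [ 4.73614096e-01  2.95030777e-01  1.52270521e+00 -2.92669923e-04
  1.32417677e+00  2.26704696e+00]
374 76 [[339.06306589 110.11692408]]
(502, 756, 3) 234 0
```

View pics/w5c.png

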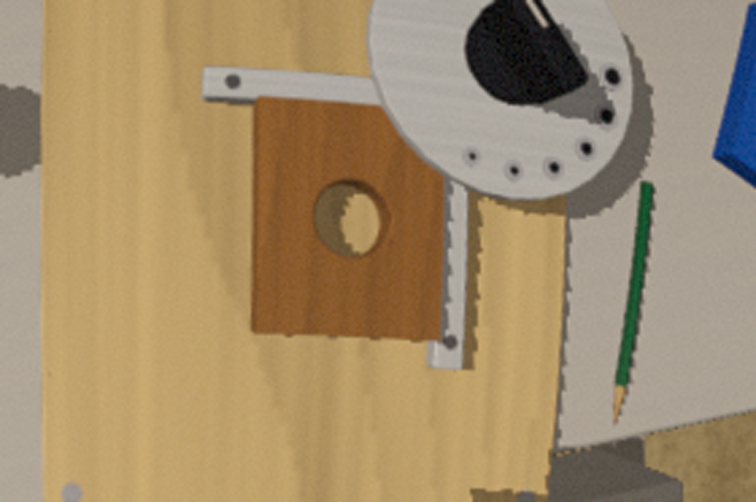

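The panel (crop 253–442 × 97–340) sits against both fences. I'll finish with one more gentle square push on the near face.

Emit:
jog_arm(
  motion=[
    [0.021,0.043,0,0,0,0.002,0],
    [0.022,0.043,0,0,0,0,0],
    [0,0,0.045,0,0,0,0],
    [0,0,0.045,0,0,0,0],
    [0,0,0.045,0,0,0,0],
  ],
)

```text
time_s: 14.9
ee_pos: [0.4933, 0.1884, 0.0712]
eef_rot: [-3.141, -0.001, -0.223]
force: [1.9, -0.5, 0.2]
grip_width: 0.0469
grip_force: 0.0
```

Emit:
jog_arm(
  motion=[
    [0,0,0.03,0,0,0,0],
    [0,0,0.02,0,0,0,0],
    [0,0,0.007,0,0,0,0],
    [0,0,0,0,0,0,0],
    [0,0,0,0,0,0,0],
  ],
)

```text
time_s: 15.4
ee_pos: [0.4938, 0.1891, 0.0166]
eef_rot: [-3.141, -0.001, -0.224]
force: [0.3, -0.4, 0.5]
grip_width: 0.0471
grip_force: 0.0
```

Emit:
jog_arm(
  motion=[
    [0.005,0,0,0,0,0,0],
    [0.005,0,0,0,0,0,0],
    [0.002,0,0,0,0,0,0],
    [0.002,0,0,0,0,0,0],
    [0,0,0,0,0,0,0],
  ],
)

```text
time_s: 15.9
ee_pos: [0.5071, 0.1857, 0.0155]
eef_rot: [-3.141, -0.0, -0.224]
force: [0.8, -0.6, 0.6]
grip_width: 0.047
grip_force: 0.0
```

Emit:
jog_arm(
  motion=[
    [0.001,0,0,0,0,0,0],
    [0.001,0,0,0,0,0,0],
    [0.001,0,0,0,0,0,0],
    [0,0,0,0,0,0,0],
  ],
)

```text
time_s: 16.3
ee_pos: [0.5098, 0.1851, 0.0154]
eef_rot: [3.142, 0.0, -0.224]
force: [0.9, -0.4, -0.8]
grip_width: 0.0474
grip_force: 0.0
```

Emit:
jog_arm(
  motion=[
    [0.001,0,0,0,0,0,0],
    [0.001,0,0,0,0,0,0],
    [0,0,0,0,0,0,0],
  ],
)

```text
time_s: 16.6
ee_pos: [0.51, 0.185, 0.0153]
eef_rot: [3.141, 0.004, -0.224]
force: [-12.5, 4.3, 8.4]
grip_width: 0.047
grip_force: 6.9
```

Emit:
jog_arm(
  motion=[
    [0.001,0,0,0,0,0,0],
    [0,0,0,0,0,0,0],
  ],
)

```text
time_s: 16.8
ee_pos: [0.5101, 0.185, 0.0153]
eef_rot: [3.14, 0.006, -0.224]
force: [-19.2, 4.2, 14.5]
grip_width: 0.0471
grip_force: 10.4
```

Flush again (19 N). I'll back off, rise, and look straight down at the knob.

Emit:
jog_arm(
  motion=[
    [-0.005,0,0,0,0,0,0],
    [-0.015,0,0,0,0,0,0],
    [0,0,-0.04,0,0,0,0],
    [0,0,-0.045,0,0,0,0],
    [0,0,-0.045,0,0,0,0],
  ],
)

```text
time_s: 17.3
ee_pos: [0.4929, 0.1888, 0.147]
eef_rot: [3.141, 0.0, -0.224]
force: [-0.1, 0.3, -0.9]
grip_width: 0.0468
grip_force: 0.0
```

Emit:
jog_arm(
  motion=[
    [0,0,-0.045,0,0,0,1],
    [0.035,0.035,-0.02,0,0,0,1],
    [0.035,0.035,0,0,0,0,1],
    [0,0,0,0,0,0,1],
    [0,0,0,0,0,0,1],
  ],
)

```text
time_s: 17.8
ee_pos: [0.5443, 0.107, 0.2088]
eef_rot: [3.142, 0.0, -0.226]
force: [0.1, 0.1, -0.9]
grip_width: 0.0834
grip_force: 0.0
```

```bash
python3 - <<'E'
from h import *
o=ctrl.get_obs(); print(o["ee_pos"],o["eef_rot"],o["qpos"][5])
m,im=snap("wrist","w6")
u,v=proj(m,[.6234,.0842,.08],True)[0]; print(u,v)
u,v=int(u),int(v); x0,y0=max(u-70,0),max(v-60,0)
c=cv2.resize(im[y0:v+60,x0:u+70],None,fx=5,fy=5,interpolation=cv2.INTER_CUBIC); cv2.imwrite("pics/w6c.png",c[:600,:800,::-1]); print(c.shape,x0,y0)
E
```

```text
[0.54433022 0.10704158 0.20884361] [ 3.14150453e+00  3.67356295e-04 -2.26019238e-01] 1.9249303941571458
284.2956245322808 112.04188704035667
(600, 700, 3) 214 52
```

View pics/w6c.png

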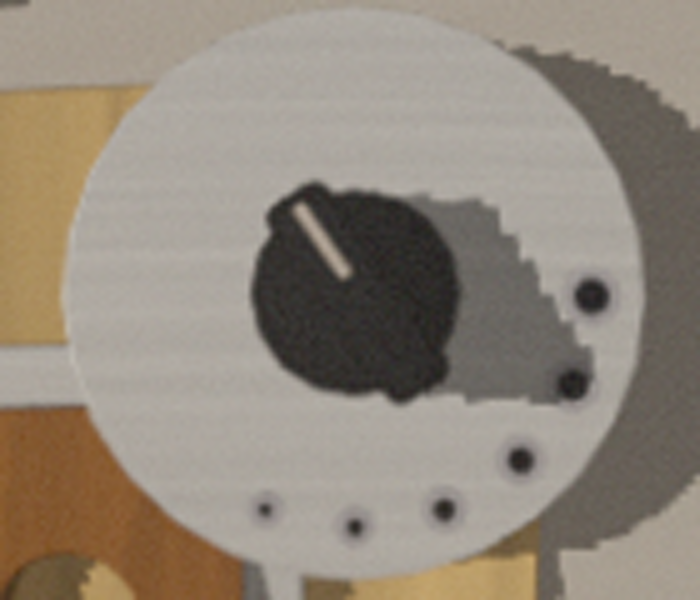

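The knob's bar runs from end (294,200) to end (422,387) in the crop, and the white pointer lies along it at the upper-left end. The plate centre is about (353,294).

```bash
python3 - <<'E'
from h import *
m=dict(np.load("pics/w6.npz"))
f=lambda p,z: plane(m,np.array(p)/5+[214,52]-.4,z,True)[:,:2]
b=f([[294,200],[422,387],[300,207],[345,275]],.08); pl=f([[353,10],[353,578],[63,294],[643,294]],.042)
print(b.round(4),b[:2].mean(0),np.linalg.norm(b[0]-b[1]),np.arctan2(*(b[0]-b[1])[::-1]),np.arctan2(*(b[2]-b[3])[::-1]))
print(pl.mean(0),np.ptp(pl,axis=0))
E
```

```text
[[0.6448 0.0907]
 [0.6049 0.0752]
 [0.6433 0.0899]
 [0.6288 0.0846]] [0.62484546 0.08291777] 0.04288557850898223 0.36951520571530505 0.3493887417571364
[0.6254051 0.0830935] [0.11930458 0.1202182 ]
```

Emit:
jog_arm(
  motion=[
    [0,0,0,0,0,-0.138,1],
    [0,0,0,0,0,-0.138,1],
    [0,0,0,0,0,-0.138,1],
    [0,0,0,0,0,-0.138,1],
    [0,0,0,0,0,-0.138,1],
  ],
)

```text
time_s: 18.35
ee_pos: [0.5436, 0.1091, 0.2091]
eef_rot: [-3.141, 0.0, 0.473]
force: [-0.4, -0.9, 0.2]
grip_width: 0.094
grip_force: 0.0
```

Emit:
jog_arm(
  motion=[
    [0,0,0,0,0,-0.138,1],
    [0,0,0,0,0,-0.138,1],
    [0,0,0,0,0,-0.138,1],
    [0,0,0,0,0,-0.138,1],
    [0,0,0,0,0,-0.138,1],
  ],
)

```text
time_s: 18.85
ee_pos: [0.5436, 0.1091, 0.2091]
eef_rot: [-3.141, 0.0, 1.163]
force: [0.4, -0.2, 0.6]
grip_width: 0.0938
grip_force: 0.0
```

Emit:
jog_arm(
  motion=[
    [0,0,0,0,0,-0.138,1],
    [0,0,0,0,0,-0.138,1],
    [0,0,0,0,0,-0.138,1],
    [0,0,0,0,0,-0.138,1],
    [0,0,0,0,0,-0.138,1],
  ],
)

```text
time_s: 19.35
ee_pos: [0.5436, 0.1091, 0.2091]
eef_rot: [-3.141, -0.0, 1.853]
force: [0.1, -0.1, -0.7]
grip_width: 0.0941
grip_force: 0.0
```

Emit:
jog_arm(
  motion=[
    [0,0,0,0,0,-0.138,1],
    [0,0,0,0,0,-0.138,1],
    [0,0,0,0,0,-0.138,1],
    [0,0,0,0,0,-0.138,1],
    [0,0,0,0,0,-0.138,1],
  ],
)

```text
time_s: 19.85
ee_pos: [0.5436, 0.1091, 0.2091]
eef_rot: [-3.141, -0.0, 2.543]
force: [-0.4, -0.2, -0.3]
grip_width: 0.094
grip_force: 0.0
```

Emit:
jog_arm(
  motion=[
    [0,0,0,0,0,-0.138,1],
    [0,0,0,0,0,-0.138,1],
    [0,0,0,0,0,-0.138,1],
    [0,0,0,0,0,-0.138,1],
    [0,0,0,0,0,-0.138,1],
  ],
)

```text
time_s: 20.35
ee_pos: [0.5436, 0.1091, 0.2091]
eef_rot: [3.142, -0.0, -3.05]
force: [0.8, 0.4, -0.3]
grip_width: 0.0941
grip_force: 0.0
```

Emit:
jog_arm(
  motion=[
    [0,0,0,0,0,-0.138,1],
    [0,0,0,0,0,-0.138,1],
    [0,0,0,0,0,0,1],
  ],
)

```text
time_s: 20.65
ee_pos: [0.5437, 0.1089, 0.2091]
eef_rot: [3.141, -0.0, -2.777]
force: [-0.2, -0.2, -0.3]
grip_width: 0.0943
grip_force: 0.0
```

Emit:
jog_arm(
  motion=[
    [-0.033,-0.026,0,0,0,0,1],
    [-0.034,-0.027,0,0,0,0,1],
    [0,0,0.04,0,0,0,1],
    [0,0,0.04,0,0,0,1],
    [0,0,0,0,0,0,1],
  ],
)

```text
time_s: 21.15
ee_pos: [0.6229, 0.0823, 0.1237]
eef_rot: [3.139, -0.009, -2.785]
force: [-0.3, -0.0, 0.1]
grip_width: 0.0941
grip_force: 0.0
```

Emit:
jog_arm(
  motion=[
    [0,0,0.035,0,0,0,1],
    [0,0,0.025,0,0,0,1],
    [0,0,0.015,0,0,0,1],
    [0,0,0,0,0,0,1],
  ],
)

```text
time_s: 21.55
ee_pos: [0.6252, 0.0822, 0.0539]
eef_rot: [3.141, -0.001, -2.782]
force: [-0.0, -0.9, 1.5]
grip_width: 0.0942
grip_force: 0.0
```

```bash
python3 - <<'E'
from h import *
o=ctrl.get_obs(); print(o["ee_pos"],o["eef_rot"],o["qpos"][5])
m,im=snap("wrist","w7"); print(proj(m,[.6251,.083,.08],True))
E
```

```text
[0.62523276 0.08215832 0.0539108 ] [ 3.14112429e+00 -1.39396648e-03 -2.78236767e+00] -1.8574887683877388
[[280.64904684 269.56269444]]
```

View pics/w7.png

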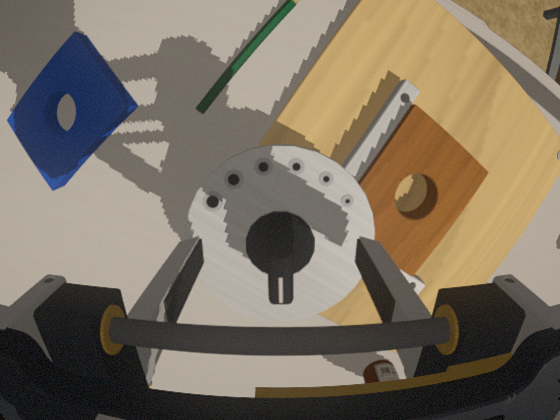

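The bar is upright at column 281, midway between the fingers and aligned, so I'll close.

Emit:
jog_arm(
  motion=[
    [0,0,0,0,0,0,-1],
    [0,0,0,0,0,0,-1],
    [0,0,0,0,0,0,-1],
    [0,0,0,0,0,0,-1],
    [0,0,0,0,0,0,-1],
  ],
  squeeze=35,
)

```text
time_s: 22.1
ee_pos: [0.6257, 0.0817, 0.0544]
eef_rot: [-3.142, 0.0, -2.781]
force: [-0.3, -0.3, -0.0]
grip_width: 0.0573
grip_force: 0.0
```

Emit:
jog_arm(
  motion=[
    [0,0,0,0,0,0,-1],
    [0,0,0,0,0,0,-1],
    [0,0,0,0,0,0,-1],
  ],
)

```text
time_s: 22.4
ee_pos: [0.6256, 0.0818, 0.0542]
eef_rot: [3.142, -0.0, -2.781]
force: [0.2, -0.3, 0.3]
grip_width: 0.0334
grip_force: 0.0
```

```bash
python3 - <<'E'
from h import *
o=ctrl.get_obs(); print({k:o[k] for k in("ee_pos","eef_rot","moment","force","grip_width","grip_force")})
# panel check in the top view (hidden partly by arm) and wrist
m,im=snap("wrist","w8"); 
c=blob(brown(im),(375.,215.))[:,0]; r=rect(plane(m,c,.026,True)); print(r)
E
```

```text
{'ee_pos': array([0.62561185, 0.08175567, 0.05416106]), 'eef_rot': array([ 3.14157390e+00, -5.18179900e-05, -2.78137541e+00]), 'moment': array([ 0.08688578, -0.11616032,  0.06102833]), 'force': array([ 0.17937851, -0.33801757,  0.32112806]), 'grip_width': 0.03337680771752356, 'grip_force': 0.0}
((566.8900756835938, 163.34161376953125), (82.48623657226562, 100.04369354248047), 77.24581909179688)
```

Emit:
jog_arm(
  motion=[
    [0,0,0,0,0,0,-1],
    [0,0,0,0,0,0,-1],
    [0,0,0,0,0,0,-1],
    [0,0,0,0,0,0,-1],
    [0,0,0,0,0,0,-1],
  ],
)

```text
time_s: 22.95
ee_pos: [0.6253, 0.0828, 0.0541]
eef_rot: [3.14, -0.0, -2.781]
force: [-1.9, 6.3, 0.7]
grip_width: 0.0135
grip_force: 35.0
```

Emit:
jog_arm(
  motion=[
    [0,0,0,0,0,0,-1],
    [0,0,0,0,0,0,-1],
  ],
)

```text
time_s: 23.15
ee_pos: [0.6253, 0.0828, 0.0542]
eef_rot: [3.14, -0.0, -2.781]
force: [-2.0, 7.3, 0.4]
grip_width: 0.0138
grip_force: 35.0
```

Gripped. Next I'll turn clockwise (+tool z) in small rows, 1.18 rad in all.

Emit:
jog_arm(
  motion=[
    [0,0.001,0,0,0,0.06,-1],
    [0,0,0,0,0,0.08,-1],
    [0,0,0,0,0,0.08,-1],
    [0,0,0,0,0,0.08,-1],
    [0,0,0,0,0,0.08,-1],
  ],
  squeeze=45,
)

```text
time_s: 23.65
ee_pos: [0.6254, 0.0825, 0.0542]
eef_rot: [-3.141, 0.0, 3.118]
force: [1.5, -2.4, -0.3]
grip_width: 0.0137
grip_force: 45.0
```

Emit:
jog_arm(
  motion=[
    [0,0,0,0,0,0.08,-1],
    [0,0,0,0,0,0.08,-1],
    [0,0,0,0,0,0.08,-1],
    [0,0,0,0,0,0.08,-1],
    [0,0,0,0,0,0.08,-1],
  ],
)

```text
time_s: 24.15
ee_pos: [0.6253, 0.082, 0.0541]
eef_rot: [-3.141, 0.0, 2.718]
force: [0.8, -4.8, -0.6]
grip_width: 0.0139
grip_force: 45.0
```

Emit:
jog_arm(
  motion=[
    [0,0,0,0,0,0.08,-1],
    [0,0,0,0,0,0.08,-1],
    [0,0,0,0,0,0.08,-1],
    [0,0,0,0,0,0.08,-1],
    [0,0,0,0,0,0.04,-1],
  ],
)

```text
time_s: 24.65
ee_pos: [0.6251, 0.0817, 0.0541]
eef_rot: [-3.14, 0.0, 2.358]
force: [-1.8, -6.1, 2.0]
grip_width: 0.0136
grip_force: 45.0
```

Emit:
jog_arm(
  motion=[
    [0,0,0,0,0,0.03,-1],
    [0,0,0,0,0,0,-1],
    [0,0,0,0,0,0,-1],
  ],
)

```text
time_s: 24.95
ee_pos: [0.625, 0.0817, 0.0542]
eef_rot: [-3.14, 0.0, 2.331]
force: [-3.1, -6.0, 1.0]
grip_width: 0.0137
grip_force: 45.0
```

```bash
python3 - <<'E'
from h import *
o=ctrl.get_obs(); print({k:o[k] for k in("ee_pos","eef_rot","moment","force","grip_width","grip_force")})
m,im=snap("wrist","w9")
c=blob(brown(im),tuple(map(float,proj(m,[.55,.19,.026],True)[0])))[:,0]; print(rect(plane(m,c,.026,True)))
E
```

```text
{'ee_pos': array([0.6250489 , 0.08169804, 0.05418042]), 'eef_rot': array([-3.14012063e+00,  4.33942383e-04,  2.33139562e+00]), 'moment': array([-1.10498824,  0.31952581, -0.05395618]), 'force': array([-3.05744781, -6.01576282,  0.9732635 ]), 'grip_width': 0.013724703901706372, 'grip_force': 45.00077962875366}
((567.5943603515625, 163.15792846679688), (80.34474182128906, 100.0945053100586), 77.0977554321289)
```

View pics/w9.png

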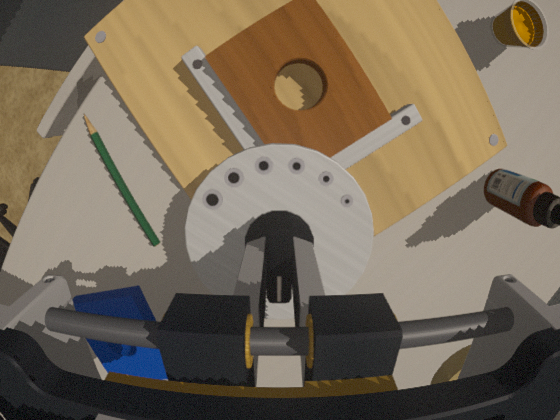

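The plate holes sit at the same tool-fixed pixels as before the turn (212,199), (233,179) and so on, so the knob followed the tool's 1.17 rad. The panel is still flush, and the bystanders are where they were. Handing in.

```bash
python3 -c "
from station import ctrl
print(ctrl.hand_in())"
```

```text
the job is handed in; nothing more can be done
None
```

The job is handed in at about 25 s on the clock (no verdict was returned): the panel measured square and flush against both fences, and the knob is turned 1.17 rad to its third click and still gripped at 45 N.

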